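# Refit the gas cooker's control knob and hold it pressed

### The job

The control knob has come off the portable gas cooker. Pick it up, turn it so that its D-shaped bore matches the bare D-shaped spindle (white line of the knob to the side of the spindle's red mark), push it fully home on the spindle, then press it right down against the valve spring as for lighting, and finish while still holding it pressed down with the gripper. Leave the spice jar, salt mill and milk jug where they stand.

Things in the scene. Friction and masses are not known exactly. Their poses are not given: they have to be found in the camera images.
- knob: Loose black cooker knob, 60 g, 38 mm tall, standing on its round skirt (48 mm across, 10 mm tall). Origin: centre of the underside, z up. A D-shaped bore goes 22 mm up from the underside: 14.8 mm diameter, flat 4.0 mm from the axis on the +x side, mouth chamfered 1.6 mm. A white line on the top and down one end of the bar grip marks +x, the flat's side
- knob_grip (a point): Point on the knob's axis, 27 mm above its underside, axes as the knob's: middle of the upright bar grip, which is 44 mm long (along x), 22 mm wide (along y) and reaches from 10 to 38 mm above the underside. Grip it across its 22 mm
- spindle_seat (a point): Point on the axis of the cooker's upright spindle, at the top of its brass collar (30 mm across, 96 mm above the worktop unpressed); moves and turns with the spindle; z up, x to the side of the flat, also marked red on the collar. The knob's underside rests here when home, its x along this x. The spindle is stiff to turn (0.5 N m): leave its angle, turn the knob to match
- spindle_tip (a point): Tip of the spindle's steel D-shaft, on the axis, 20 mm above spindle_seat, same axes. The shaft is 13 mm in diameter with its flat 3.2 mm from the axis on the +x side; the tip is chamfered 1.5 mm
- spindle (a joint): How far the spindle is pressed down, m: 0 released, 0.006 at its stop. A spring pushes it up with 3.6 N when released, rising to 9 N at the stop; it springs back when let go
- cooker: Green portable gas cooker, fixed, 270 mm (x) by 310 mm (y), deck 80 mm above the worktop. Origin: centre of its underside on the worktop. The spindle is at x -85, y -105 mm in its frame, in a steel bezel 60 mm across; the burner and pan support (reaching 31 mm above the deck, 91 mm out) are centred at x +15, y +35 mm
- spice_jar: Glass spice jar with cork, 47 mm across, 103 mm tall, bystander. Origin: centre of its underside
- salt_mill: Wooden mill, 58 mm across, 140 mm tall, bystander. Origin: centre of its underside
- milk_jug: Small white stoneware jug, 65 x 92 mm, 78 mm tall, bystander. Origin: centre of its underside
Not all that is in view belongs to the job. Of the things that look like the knob, the middle-sized one is meant.

How it is judged:
By the outcome, as a careful person would: the job done as asked, in the order asked, and still so for the second after the job is handed in, while the arm keeps its last pose, push and grip.
It also fails if it takes over 48 s, if anything falls off the work surface, if the arm or the gripper's body presses on something with over 40 N, if the wrist force passes 120 N, or if a joint passes its speed limit or range.

### The arm

A 6-joint arm with a two-finger parallel gripper is mounted at the origin on a cart in front of the work surface, level with it; the furniture and walls round the work are solid. World frame = base frame: x ahead of the robot, y to its left, z up, the work surface at z = 0. Lengths are in m, angles in rad, forces in N, time in s.
With the tool pointing down it reaches from about 0.375 to 0.9 m from the base axis. Payload 3.1 kg.
Tool frame: the origin (TCP) lies midway between the tips of the shut fingers; the grasp point (between the pads) lies 19 mm behind it; z points along the fingers, y is the line along which they close (so a half turn about z gives the same grasp; the last joint's range is limited). The gripper opens to 85 mm and grips with 20 to 120 N. Pads are 22 mm wide; open, the fingers measure 114 mm over their backs; the gripper's body (76 mm by 85 mm) begins 54 mm behind the grasp point. The pads swing forward as they close: fully open they stand 13 mm farther back than shut.
Start: joints at [-1.367, 0.527, 1.433, -0, 1.181, -0.178], TCP at [0.233, -0.58, 0.202] pointing down, gripper open.
Joint ranges: [-3.08, 3.08], [-0.75, 2.2], [0.22, 2.44], [-1.43, 4.57], [0, 2.65], [-2.85, 2.85]. Speed limits (rad/s): [2.79, 2.79, 3.14, 3.14, 3.14, 3.14].

### API

Orientations are given as a unit quaternion [x, y, z, w].
In Python, from station import manip gives the robot as it stands.
- The arm moves only by the tool step_arm, never from a script. Its argument "targets" is text: rows parted by semicolons, each of 4 numbers parted by spaces: the shift along the tool's x, y, z in mm, then the turn about the tool's z in degrees. A call has 1 to 12 rows; each row is the pose to reach, as a shift and turn from the pose commanded when the call began, along the tool's axes at that moment; what a row does not reach only later rows make up. A row lasts 1/10 s, in which the tool goes at most 50 mm and 8.59 degrees, less where a joint would pass 70% of its speed; a pose out of reach is approached as far as the arm can. A call with a gripper value outside its range is refused whole. "gripper" is the closure, from 0 (fully open) to 1 (shut), set as the call begins (left out, the last holds). The fingers move at their own pace and stop on an object; "squeeze" is the grip in N (left out, the last holds). Time passes only in rows, so rows that repeat a pose let the fingers close. It gives the time, the measured TCP pose, the force, the opening and the grip force at its end, in the units of the state.
- manip.sense(): the state, without advancing time (a new reading comes with each control period).
- manip.snapshot(name): name is "scene" or "top" or "wrist"; returns the picture (384x512x3 uint8, red, green, blue); there is no depth.
- manip.get_calibration(name): a dict with "fov_y" (degrees; the focal length in pixels is half the picture's height over the tangent of half this angle, whatever the lens; pixels are square), "cx", "cy" (the principal point, pixels), "extrinsics" (4x4, takes a point from camera to world coordinates); the wrist camera has in their place "tool_from_camera" (4x4, takes a point from camera to tool coordinates, whose origin is the TCP and whose axes are the flange's). Camera axes: x right, y down, z forward; pixel columns grow to the right and rows downward; lengths in m; the calibration is good to about 2 mm. A picture is of the moment at which its call begins: read the wrist's pose just before it. get_calibration takes no time and is no camera call.
- manip.sign_off(): hands the job in; it is judged then, once.
Trained networks look in the newest picture that a camera, given by its name, has taken for a name from the list of things; names that differ only in an ending like _2 or _b are one class to them, and where a whole thing is asked for, a point or a joint stands for the part that bears it (a point fixed in the world has none). Each returns a list of dicts, best first, with "p" (0 to 1); they miss things now and then, are a little off and sometimes report something else, mostly with a low value. They report only what shows in the picture. A call takes as long as a camera call. They do not tell look-alikes from the thing itself.
- manip.recognise(camera, query): "position" ([column, row] in pixels, amid what is visible of it).
- manip.masks_of(camera, query): "pixels" (384x512 bool, what is visible of it) and "position" ([column, row] in pixels, amid what is visible of it).
- manip.mark_of(camera, query): "position" ([column, row] in pixels: a listed point, or the origin of a listed thing).
The state is a dict: "t": time; "q": joint angles; "qd": joint speeds; "tau": joint torques, N m; "tcp_pos": TCP position; "tool_rot": TCP orientation; "force": force on the tool from outside, world axes, zero at the start; "ft_torque": the same for the moment, N m; "finger_gap": opening from 0.0 (shut) to 1.0 (fully open); "gripper_force": force on a finger pad.
Only numpy, scipy, OpenCV 4.12 (cv2) and the standard library are available. Lean on these libraries where they do the work, as an engineer would, in place of code of your own. Each camera call takes 0.05 s, during which the arm holds its last target. There are 200 camera calls.

## Working session

There is one attempt and no reset: what is moved stays moved. The work goes in short steps, Python scripts to look and compute and a tool call to move; the robot and the scene stay as the last step left them, time stands still between calls to the robot, and variables do not carry over. Pictures are saved under pics/ and viewed, at most 12 in all, crops included, and the job is handed in when it is done.

Besides the shell and the picture viewer there is one more tool, called after "Request:" by a JSON object that holds its "method" and its "body". step_arm: Moves the arm, as the interface text tells. Its arguments: {"type":"object","properties":{"targets":{"type":"string"},"gripper":{"type":"number"},"squeeze":{"type":"number"}},"required":["targets"]}

```bash
mkdir -p pics; cat > h.py <<'E'
import numpy as np, cv2
from station import manip
from scipy.spatial.transform import Rotation as R
def cam(name, s=None):
    c=manip.get_calibration(name); f=192/np.tan(np.radians(c['fov_y'])/2)
    if name=='wrist':
        s=s or manip.sense(); T=np.eye(4); T[:3,:3]=R.from_quat(s['tool_rot']).as_matrix(); T[:3,3]=s['tcp_pos']
        E=T@np.array(c['tool_from_camera'])
    else: E=np.array(c['extrinsics'])
    return f,c['cx'],c['cy'],E
def ray(name,px,z,s=None):
    f,cx,cy,E=cam(name,s); d=E[:3,:3]@np.array([(px[0]-cx)/f,(px[1]-cy)/f,1]); o=E[:3,3]
    return o+d*(z-o[2])/d[2]
def snap(name,fn=None):
    im=manip.snapshot(name)
    if fn: cv2.imwrite('pics/'+fn,im[:,:,::-1])
    return im
E
python3 - <<'E'
from h import *
a=snap('scene');b=snap('top')
cv2.imwrite('pics/a.png',cv2.resize(np.vstack([a,b]),(600*512//768*2//1 if 0 else 400,600))[:,:,::-1])
cv2.imwrite('pics/top.png',cv2.resize(b,(800,600),interpolation=cv2.INTER_CUBIC)[:,:,::-1])
for c in('scene','top'):
  f,cx,cy,E=cam(c);print(c,f,cx,cy,E.round(3).tolist())
  for q in('knob','knob_grip','spindle_seat','spindle_tip','cooker','spice_jar','salt_mill','milk_jug'):
    print(c,q,[(np.round(d['position'],1).tolist(),round(d['p'],2)) for d in manip.mark_of(c,q)])
print(manip.get_calibration('wrist'),manip.sense())
E
```

```text
scene 431.24484332397907 247.1068334457338 188.2431210489781 [[0.663, -0.294, 0.688, -0.291], [-0.748, -0.292, 0.597, -0.881], [0.025, -0.91, -0.413, 0.61], [0.0, 0.0, 0.0, 1.0]]
scene knob [([282.4, 247.1], 0.64), ([277.3, 226.7], 0.59), ([260.7, 260.5], 0.59), ([195.1, 185.1], 0.4)]
scene knob_grip [([261.8, 249.3], 0.82), ([275.5, 221.2], 0.57)]
scene spindle_seat [([280.2, 235.5], 0.29)]
scene spindle_tip [([184.9, 166.1], 0.4)]
scene cooker [([192.1, 184.5], 0.67)]
scene spice_jar [([287.2, 211.0], 0.58)]
scene salt_mill [([331.3, 229.9], 0.55)]
scene milk_jug [([348.2, 278.3], 0.85)]
top 380.19869172512966 253.07235503936377 190.32461805284353 [[-0.028, -0.988, 0.15, 0.398], [-0.999, 0.031, 0.019, -0.183], [-0.024, -0.15, -0.988, 1.009], [0.0, 0.0, 0.0, 1.0]]
top knob [([318.7, 242.4], 0.75), ([281.3, 180.5], 0.52), ([306.0, 203.4], 0.48)]
top knob_grip [([312.5, 200.5], 0.76), ([314.8, 239.1], 0.68), ([286.3, 182.1], 0.56)]
top spindle_seat [([320.7, 142.1], 0.56), ([160.3, 207.5], 0.45)]
top spindle_tip [([158.6, 206.4], 0.52), ([309.7, 203.7], 0.43)]
top cooker [([141.6, 173
[... 571 characters left out ...]
     1.00000000e+00]])} {'t': 0.9, 'q': array([-1.36653949e+00,  5.27462607e-01,  1.43266725e+00,  7.88688316e-06,
        1.18144313e+00, -1.78514870e-01]), 'qd': array([ 0.00015095, -0.0006416 , -0.00019408,  0.00140209, -0.00081056,
       -0.00015453]), 'tau': array([ 2.69170196e-04, -4.42304027e+01, -1.78423601e+01, -2.23149427e-04,
        5.98753013e-04,  7.22603289e-06]), 'tcp_pos': array([ 0.23345103, -0.57974736,  0.20164384]), 'tool_rot': array([9.81741846e-01, 1.90218158e-01, 3.77451123e-06, 9.78119003e-06]), 'force': array([-0.98569674, -0.1009364 , -0.14418007]), 'ft_torque': array([-0.03544434,  0.01580719, -0.01203178]), 'gripper_force': 0.0, 'finger_gap': 1.0006943285582095}
```

View pics/top.png

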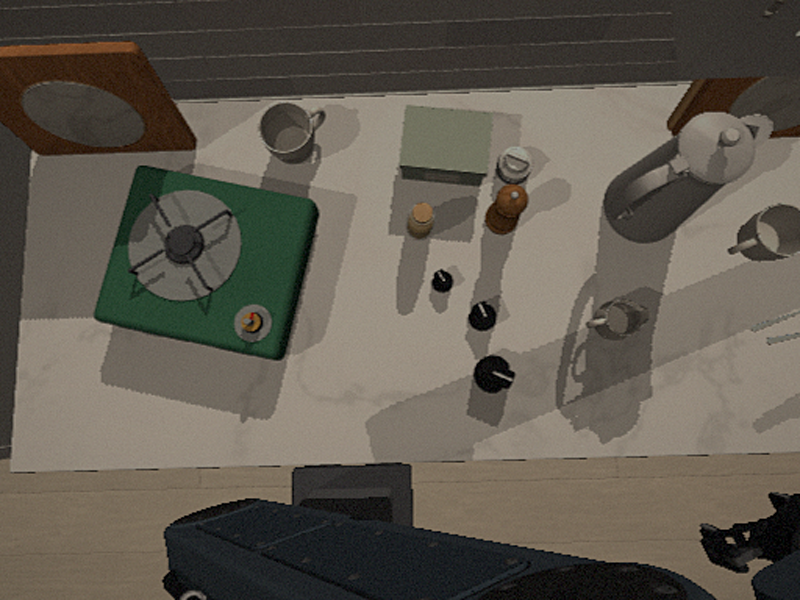

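View pics/a.png

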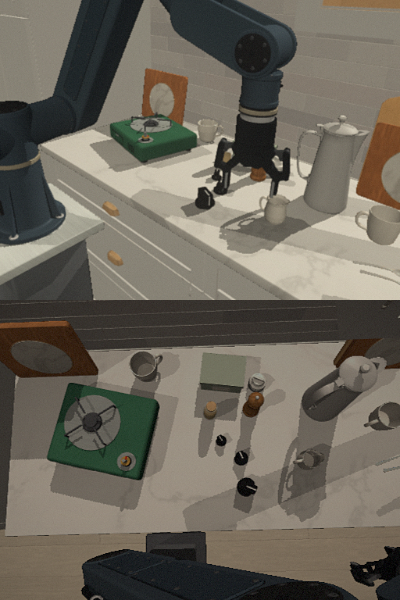

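Top view (800x600): black knob look-alikes are small (442,280), middle (482,316) and large (494,375); the white thing at (514,165) is something else. I choose the middle one, and the spindle is at (253,322) on the cooker.

```bash
python3 - <<'E'
from h import *
im=snap('top')
cv2.imwrite('pics/crop.png',np.hstack([cv2.resize(im[165:265,260:360],(400,400),interpolation=cv2.INTER_CUBIC),cv2.resize(im[180:230,135:185],(400,400),interpolation=cv2.INTER_CUBIC)])[:,:,::-1])
for n,p,z in(('small',(283,179),.025),('mid',(308.5,202),.02),('big',(316,240),.03),('spin',(161,206.5),.105),('spin_mark',(159,206),.11),('jar',(269,140),.1),('jar base',(266.5,148.7),0),('mill base',(319.1,141.4),0),('jug',(388,203),0)): print(n,ray('top',p,z).round(4))
M=manip.masks_of('top','knob')
for m in M: print(m['p'],np.round(m['position'],1),m['pixels'].sum())
s=manip.sense(); Rm=R.from_quat(s['tool_rot']).as_matrix()
t=ray('top',(308.5,202),.02); print('shift mm',Rm.T@(t-s['tcp_pos'])*1000)
E
```

```text
small [ 0.5752 -0.2437  0.025 ]
mid [ 0.513 -0.308  0.02 ]
big [ 0.414  -0.3209  0.03  ]
spin [0.5032 0.0565 0.105 ]
spin_mark [0.504 0.06  0.11 ]
jar [ 0.6604 -0.2085  0.1   ]
jar base [ 0.6651 -0.2036  0.    ]
mill base [ 0.6806 -0.3476  0.    ]
jug [ 0.5062 -0.5201  0.    ]
0.76 [319.  240.3] 457
0.61 [310.1 204. ] 282
0.6 [278.9 180.5] 152
shift mm [ 360.81883728 -147.71518502  181.62782204]
```

View pics/crop.png

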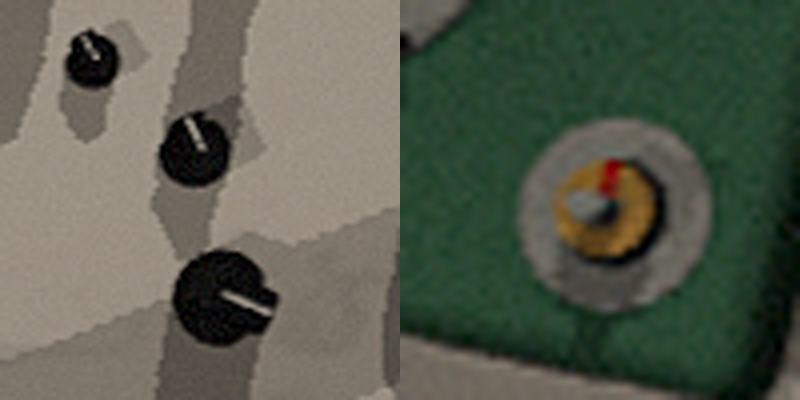

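The crop confirms the middle knob, at (195,150) in the left half, with its line pointing up-left (about +26° world). The red mark points up, slightly right (about −6°). Next I go over the knob.

Request:
{"method": "step_arm", "body": {"targets": "45 -18 6 0;90 -37 12 0;135 -55 18 0;180 -74 25 0;225 -92 31 0;270 -111 37 0;315 -130 43 0;361 -148 50 0;361 -148 50 0;361 -148 50 0;361 -148 50 0", "gripper": 0}}

```text
t: 2.1
tcp_pos: [0.5126, -0.3084, 0.1518]
tool_rot: [0.982, 0.19, -0.0, 0.0]
force: [0.4, 0.1, 0.1]
finger_gap: 0.998
gripper_force: 0.0
```

```bash
python3 - <<'E'
from h import *
s=manip.sense(); im=snap('wrist'); print(s['tcp_pos'],s['tool_rot'],s['t'])
cv2.imwrite('pics/w1.png',cv2.resize(im,(800,600),interpolation=cv2.INTER_CUBIC)[:,:,::-1])
for q,z in(('knob',0),('knob_grip',.027)):
  for d in manip.mark_of('wrist',q): print(q,d['p'],d['position'],ray('wrist',d['position'],z,s))
E
```

```text
[ 0.51258262 -0.30844339  0.15175375] [ 9.81789830e-01  1.89970098e-01 -1.35397837e-04  2.69579359e-04] 2.1
knob 0.78 [221.3, 100.0] [ 0.57783945 -0.24266727  0.        ]
knob 0.7 [238.3, 240.3] [ 0.41986961 -0.32436292  0.        ]
knob 0.56 [255.0, 170.7] [ 0.51563038 -0.30953734  0.        ]
knob 0.15 [347.2, 38.2] [ 0.68823172 -0.34716143  0.        ]
knob_grip 0.82 [235.1, 255.3] [ 0.41255409 -0.32444184  0.027     ]
knob_grip 0.68 [220.5, 98.8] [ 0.578716   -0.24470939  0.027     ]
knob_grip 0.56 [252.1, 172.9] [ 0.51731604 -0.30509001  0.027     ]
```

View pics/w1.png

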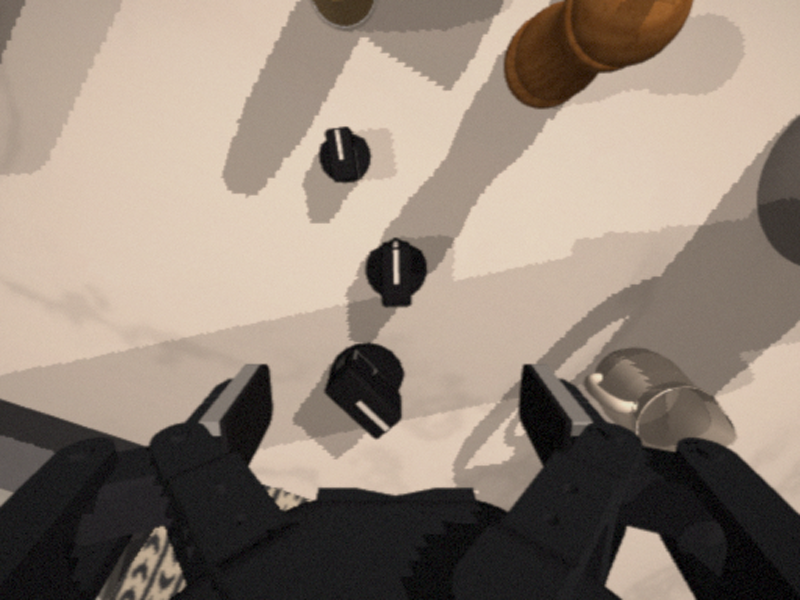

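The middle knob is at (397,268) with its line nearly upright in the picture, so the tool yaw is nearly right. The large one is at (366,385), the small one at (345,155). I measure the line and the skirt accurately.

```bash
cat >> h.py <<'E'
def tool(s): 
    T=np.eye(4); T[:3,:3]=R.from_quat(s['tool_rot']).as_matrix(); T[:3,3]=s['tcp_pos']; return T
E
python3 - <<'E'
from h import *
s=manip.sense(); im=snap('wrist').astype(int)
g=im.min(2); sub=g[150:200,232:276]
# white line inside the dark blob
dark=(g<75).astype(np.uint8); n,l,st,c=cv2.connectedComponentsWithStats(dark[140:205,225:285]); 
k=[i for i in range(1,n) if abs(c[i]-[29,32]).max()<10 and st[i,4]>300]; print(st[k],c[k])
m=(l==k[0]).astype(np.uint8); hull=np.zeros_like(m); cs,_=cv2.findContours(m,0,1); h=cv2.convexHull(max(cs,key=len)); cv2.fillConvexPoly(hull,h,1)
hull=cv2.erode(hull,np.ones((3,3),np.uint8))
w=np.argwhere((hull>0)&(g[140:205,225:285]>100))+[140,225]; print(len(w),w.min(0),w.max(0))
P=np.array([ray('wrist',(x,y),.038,s) for y,x in w]); Ti=np.linalg.inv(tool(s))
v=np.linalg.svd(P-P.mean(0))[2][0]; v*=np.sign(v[0]); print('line dir world deg',np.degrees(np.arctan2(v[1],v[0])),'tool',Ti[:3,:3]@v)
hp=h[:,0]+[225,140]
Q=np.array([ray('wrist',p,.01,s) for p in hp]); Qt=(Ti[:3,:3]@Q.T).T*1000+Ti[:3,3]*1000
print('hull in tool mm (z=.01 plane)',Qt.min(0),Qt.max(0))
PL=(Ti[:3,:3]@P.T).T*1000+Ti[:3,3]*1000
print('line tool mm',PL.min(0),PL.max(0),PL.mean(0))
E
```

```text
[[   9   12   39   44 1164]] [[27.9209622  33.64261168]]
92 [154 242] [189 263]
line dir world deg 22.27373024450435 tool [ 9.99964207e-01 -8.46071533e-03 -3.93865958e-06]
hull in tool mm (z=.01 plane) [-25.80328925 -23.20069554 141.88520818] [ 26.91341849  22.38523178 141.9049539 ]
line tool mm [-10.15300584 -12.56564961 113.88981426] [ 28.74475351  10.70783177 113.89989592] [ 12.3706826   -0.89697516 113.89486291]
```

Request:
{"method": "step_arm", "body": {"targets": "2 0 35 0;3 0 80 0;3 -0.5 110 0.5;3 -0.5 128 0.5;3 -0.5 138 0.5;3 -0.5 138 0.5;3 -0.5 138 0.5"}}

```text
t: 3.0
tcp_pos: [0.5161, -0.307, 0.0144]
tool_rot: [0.983, 0.186, 0.0, 0.001]
force: [0.2, -0.3, -0.4]
finger_gap: 0.999
gripper_force: 0.0
```

Request:
{"method": "step_arm", "body": {"targets": "0 0 0 0;0 0 0 0;0 0 0 0;0 0 0 0;0 0 0 0;0 0 0 0;0 0 0 0;0 0 0 0;0 0 0 0;0 0 0 0", "gripper": 1, "squeeze": 50}}

```text
t: 4.0
tcp_pos: [0.5156, -0.306, 0.0136]
tool_rot: [0.983, 0.186, -0.0, -0.0]
force: [-0.8, 1.5, 0.4]
finger_gap: -0.002
gripper_force: 0.0
```

```bash
python3 - <<'E'
from h import *
s=manip.sense(); im=snap('wrist'); print(s['tcp_pos'],s['finger_gap'],s['gripper_force'],s['force'])
sc=snap('scene'); 
cv2.imwrite('pics/w2.png',np.hstack([cv2.resize(im,(512,384)),cv2.resize(sc[180:300,220:310],(288,384))])[:,:,::-1])
E
```

```text
[ 0.51564778 -0.30602687  0.01355872] -0.001945392282483065 0.0 [-0.8012501   1.462022    0.43727564]
```

View pics/w2.png

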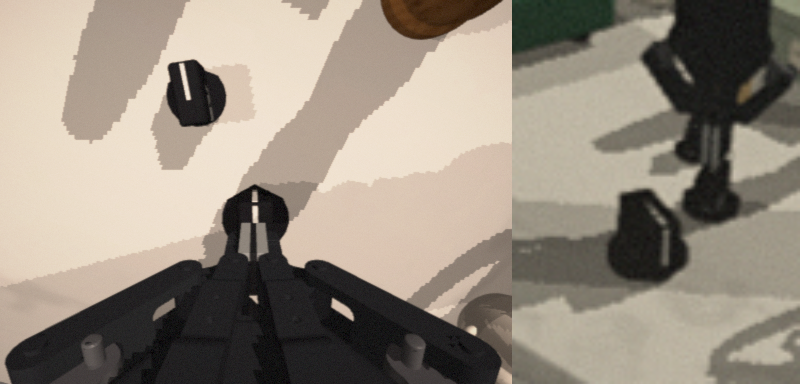

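```bash
python3 - <<'E'
from h import *
s=manip.sense(); im=snap('wrist')
Ti=np.linalg.inv(tool(s)); f,cx,cy,E=cam('wrist',s)
def tl(p,z): P=ray('wrist',p,z,s); return ((Ti[:3,:3]@P+Ti[:3,3])*1000).round(1), P.round(4)
print('line front',tl((255,185),.038),'skirt L',tl((223,212),.01),'skirt R',tl((288,212),.01),'front skirt z.01',tl((255,188),.01))
for P in([0,0,0],[0,0,-.019],[.022,0,-.0244],[-.022,0,-.0244],[0.024,0,.0036]):
  w=tool(s)@np.array(P+[1]); c=np.linalg.inv(E)@w; print(P,(f*c[0]/c[2]+cx).round(1),(f*c[1]/c[2]+cy).round(1))
for d in manip.mark_of('wrist','knob'): print(d['p'],d['position'],ray('wrist',d['position'],0,s))
cv2.imwrite('pics/w3.png',cv2.resize(im[160:290,180:330],(800,693))[:600,:,::-1])
E
```

```text
line front (array([ 31.7,   0.7, -24.4]), array([ 0.5454, -0.2951,  0.038 ])) skirt L (array([  4.7, -21.3,   3.6]), array([ 0.5122, -0.2845,  0.01  ])) skirt R (array([ 4.7, 24. ,  3.6]), array([ 0.5288, -0.3266,  0.01  ])) front skirt z.01 (array([22.1,  1. ,  3.6]), array([ 0.5365, -0.2988,  0.01  ]))
[0, 0, 0] 253.6 220.2
[0, 0, -0.019] 253.6 232.0
[0.022, 0, -0.0244] 253.7 201.2
[-0.022, 0, -0.0244] 253.6 268.1
[0.024, 0, 0.0036] 253.6 185.2
0.93 [197.4, 98.1] [ 0.57703964 -0.24232239  0.        ]
0.67 [257.2, 211.9] [ 0.51751574 -0.3081808   0.        ]
```

View pics/w3.png

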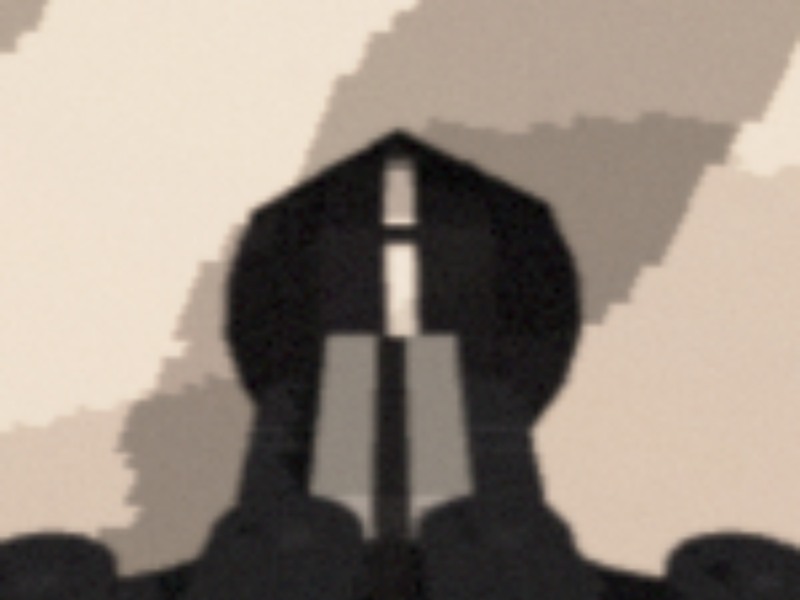

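The fingers report shut with no grip force, yet the knob shows at (255,212), centred between them. I lift a little and look to see what came along.

Request:
{"method": "step_arm", "body": {"targets": "0 0 -5 0;0 0 -15 0;0 0 -30 0;0 0 -50 0;0 0 -60 0;0 0 -60 0;0 0 -60 0"}}

```text
t: 4.9
tcp_pos: [0.5157, -0.306, 0.0741]
tool_rot: [0.983, 0.186, 0.0, 0.0]
force: [-0.7, 0.3, -0.2]
finger_gap: 0.001
gripper_force: 0.0
```

```bash
python3 - <<'E'
from h import *
s=manip.sense(); im=snap('wrist'); print(s['tcp_pos'],s['finger_gap'],s['gripper_force'],s['force'])
sc=snap('scene'); 
cv2.imwrite('pics/w4.png',np.hstack([cv2.resize(im,(512,384)),cv2.resize(sc[170:290,220:310],(288,384))])[:,:,::-1])
E
```

```text
[ 0.51566923 -0.3060057   0.07405331] 0.0010045562204286 0.0 [-0.71121747  0.28429186 -0.23922188]
```

View pics/w4.png

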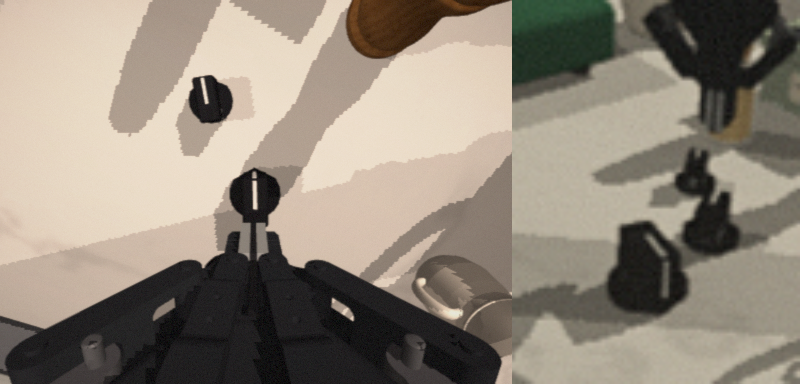

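```bash
python3 - <<'E'
from h import *
s=manip.sense()
def proj(n,P):
  f,cx,cy,E=cam(n,s); c=np.linalg.inv(E)@np.append(P,1); return (f*c[0]/c[2]+cx).round(1),(f*c[1]/c[2]+cy).round(1)
t=s['tcp_pos']; print('tcp scene',proj('scene',t), 'z+.025',proj('scene',t+[0,0,.025]),'z-.025',proj('scene',t-[0,0,.025]))
k=np.array([.5165,-.307,0])
for z in(0,.01,.038): print(z,proj('scene',k+[0,0,z]),proj('wrist',k+[0,0,z]))
im=snap('scene'); c=im[175:265,225:345]; cv2.imwrite('pics/s5.png',cv2.resize(c,(800,600),interpolation=cv2.INTER_CUBIC)[:,:,::-1])
E
```

```text
tcp scene (np.float64(282.2), np.float64(220.4)) z+.025 (np.float64(282.7), np.float64(211.9)) z-.025 (np.float64(281.6), np.float64(228.8))
0 (np.float64(281.3), np.float64(244.5)) (np.float64(255.4), np.float64(189.7))
0.01 (np.float64(281.5), np.float64(241.3)) (np.float64(255.5), np.float64(192.8))
0.038 (np.float64(282.1), np.float64(232.2)) (np.float64(255.8), np.float64(202.7))
```

View pics/s5.png

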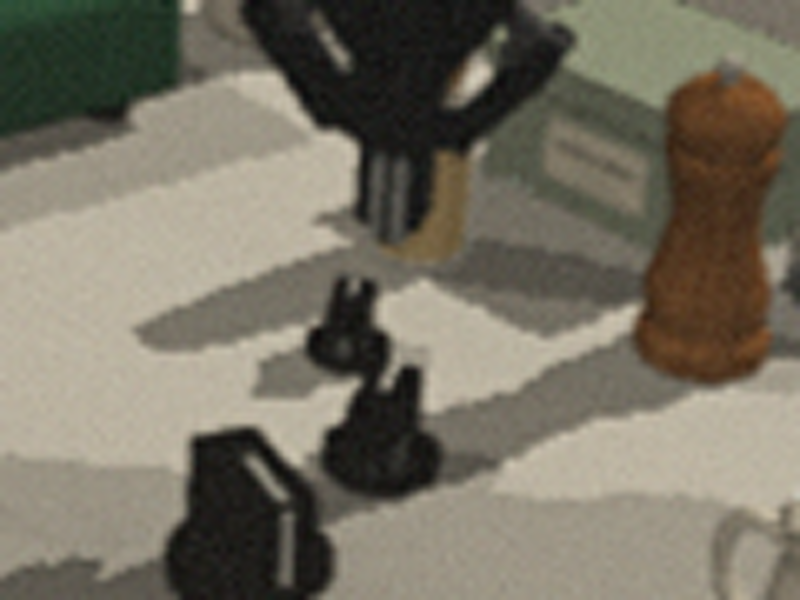

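The scene view shows the closed fingertips at (283,211). The reported TCP projects to (282,220), so the real tips stand about 25 mm higher than reported: they closed just above the knob. I open and go lower in small steps, watching the force.

Request:
{"method": "step_arm", "body": {"targets": "0 0 0 0;0 0 0 0;0 0 0 0;0 0 0 0;0 0 0 0;0 0 0 0;0 1 20 0;0 1 45 0;0 1 60 0;0 1 66 0;0 1 66 0", "gripper": 0}}

```text
t: 6.15
tcp_pos: [0.5156, -0.3066, 0.0068]
tool_rot: [0.983, 0.186, -0.001, -0.001]
force: [-0.6, -0.7, 0.4]
finger_gap: 0.999
gripper_force: 0.0
```

Request:
{"method": "step_arm", "body": {"targets": "0 0 4 0;0 0 8 0;0 0 8 0"}}

```text
t: 6.45
tcp_pos: [0.5161, -0.307, -0.0003]
tool_rot: [0.983, 0.186, 0.0, 0.0]
force: [0.3, 0.0, 0.7]
finger_gap: 1.003
gripper_force: 0.0
```

Request:
{"method": "step_arm", "body": {"targets": "0 0 4 0;0 0 8 0;0 0 8 0"}}

```text
t: 6.75
tcp_pos: [0.5157, -0.3067, -0.0089]
tool_rot: [0.983, 0.186, -0.0, -0.0]
force: [0.0, 0.6, -0.9]
finger_gap: 1.0
gripper_force: 0.0
```

No contact at the reported z = −9 mm, which confirms the offset. I close now.

Request:
{"method": "step_arm", "body": {"targets": "0 0 0 0;0 0 0 0;0 0 0 0;0 0 0 0;0 0 0 0;0 0 0 0;0 0 0 0;0 0 0 0;0 0 0 0", "gripper": 1, "squeeze": 50}}

```text
t: 7.65
tcp_pos: [0.5163, -0.3072, -0.008]
tool_rot: [0.983, 0.186, 0.0, 0.0]
force: [-0.1, 0.3, 3.5]
finger_gap: 0.246
gripper_force: 49.2
```

Request:
{"method": "step_arm", "body": {"targets": "0 0 -10 0;0 0 -40 0;0 0 -80 0;0 0 -125 0;0 0 -160 0;0 0 -180 0;0 0 -180 0;0 0 -180 0"}}

```text
t: 8.45
tcp_pos: [0.5154, -0.3064, 0.1712]
tool_rot: [0.983, 0.186, -0.0, -0.0]
force: [0.2, 0.2, -1.9]
finger_gap: 0.248
gripper_force: 48.9
```

Request:
{"method": "step_arm", "body": {"targets": "5 -25 0 0;12 -65 0 3;19 -105 0 7;26 -145 0 11;33 -185 0 15;40 -225 0 19;47 -265 0 23;54 -305 0 26;61 -340 0 28;67 -371 0 28;67 -371 0 28;67 -371 0 28"}}

```text
t: 9.65
tcp_pos: [0.4415, 0.0634, 0.1702]
tool_rot: [0.998, -0.056, -0.002, 0.0]
force: [0.4, -0.3, 0.0]
finger_gap: 0.241
gripper_force: 49.1
```

```bash
python3 - <<'E'
from h import *
s=manip.sense(); im=snap('wrist'); print(s['tcp_pos'],s['tool_rot'],s['finger_gap'],s['t'],s['force'])
cv2.imwrite('pics/w6.png',cv2.resize(im,(800,600),interpolation=cv2.INTER_CUBIC)[:,:,::-1])
for q,z in(('spindle_seat',.096),('spindle_tip',.116),('knob',s['tcp_pos'][2]+.008)):
  for d in manip.mark_of('wrist',q): print(q,d['p'],np.round(d['position'],1),ray('wrist',d['position'],z,s))
E
```

```text
[0.44147589 0.06337575 0.17022512] [ 9.98417595e-01 -5.62072002e-02 -1.74383028e-03  1.21237666e-04] 0.24135143783156057 9.65 [ 0.43525057 -0.30667163  0.04833417]
spindle_seat 0.87 [250.6 117.7] [0.50766618 0.05896776 0.096     ]
spindle_tip 0.76 [246.6 118.7] [0.50765851 0.06209443 0.116     ]
knob 0.94 [257.1 227.9] [0.4387555  0.06192474 0.17822512]
knob 0.56 [509.7  20.3] [ 0.54394419 -0.08578493  0.17822512]
```

View pics/w6.png

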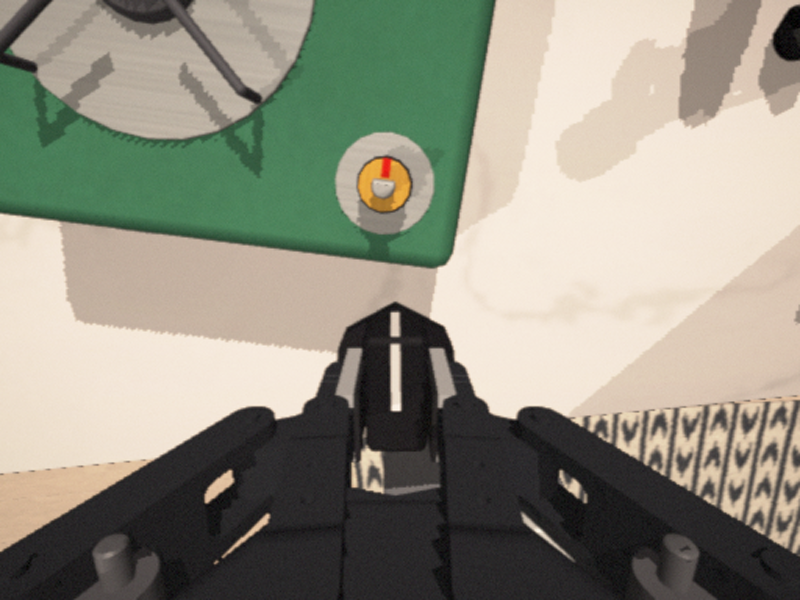

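The knob is held, its line upright at column 396 (800-wide). The spindle is at (385,185) with its red mark upward at (386,167), so the yaw is nearly matched. Now the fine measurement of both.

```bash
cat > m.py <<'E'
from h import *
s=manip.sense(); im=snap('wrist'); hsv=cv2.cvtColor(im,cv2.COLOR_RGB2HSV).astype(int); H,S,V=hsv[...,0],hsv[...,1],hsv[...,2]
Ti=np.linalg.inv(tool(s))
def tl(P): return (Ti[:3,:3]@P+Ti[:3,3])*1000
x0=manip.mark_of('wrist','spindle_seat')[0]['position']
yy,xx=np.mgrid[:384,:512]; near=np.hypot(xx-x0[0],yy-x0[1])<40
red=near&((H<6)|(H>172))&(S>150); org=near&(H>8)&(H<28)&(S>110)
col=(red|org).astype(np.uint8); cs,_=cv2.findContours(col,0,1); h=cv2.convexHull(max(cs,key=len))
e=cv2.fitEllipse(h); c=tl(ray('wrist',e[0],.096,s)); print('collar',np.round(e[0],2),np.round(e[1],1),'tool mm',c.round(1))
hp=np.array([tl(ray('wrist',p[0],.096,s)) for p in h]); print('collar ext',hp.min(0).round(1),hp.max(0).round(1))
r=np.argwhere(red); rp=np.array([tl(ray('wrist',(x,y),.096,s)) for y,x in r]); rc=rp.mean(0)
v=np.linalg.svd(rp[:,:2]-rp[:,:2].mean(0))[2][0]; v*=np.sign(v[0])
print('red n',len(r),'dir from centre deg',np.degrees(np.arctan2(*(rc-c)[[1,0]])).round(1),'own axis',np.degrees(np.arctan2(v[1],v[0])).round(1))
zt=s['tcp_pos'][2]+.046; w=np.argwhere((V>150)&(S<70)&(abs(xx-254)<8)&(yy>218)&(yy<263))
P=np.array([tl(ray('wrist',(x,y),zt,s)) for y,x in w]); k=np.polyfit(P[:,0],P[:,1],1); print('knob line n',len(w),'x',P[:,0].min().round(1),P[:,0].max().round(1),'y at 0',k[1].round(2),'deg',np.degrees(np.arctan(k[0])).round(2))
print('t',s['t'],'tilt', (tool(s)[:3,2]).round(4))
E
python3 m.py
```

```text
collar [243.89 119.87] [33.8 34.8] tool mm [64.6 -9.1 75.1]
collar ext [ 49.6 -24.2  75.1] [79.   5.3 75.1]
red n 54 dir from centre deg 6.5 own axis 7.8
knob line n 269 x -5.0 18.9 y at 0 -1.09 deg -0.73
t 9.85 tilt [-8.e-04 -1.e-04 -1.e+00]
```

Request:
{"method": "step_arm", "body": {"targets": "8 -7 0 4;17 -14.5 0 7.5;17 -14.5 15 7.5;17 -14.5 35 7.5;17 -14.5 45 7.5;17 -14.5 45 7.5;17 -14.5 45 7.5;17 -14.5 45 7.5"}}

```text
t: 10.75
tcp_pos: [0.4621, 0.0751, 0.1273]
tool_rot: [0.992, -0.123, 0.001, -0.0]
force: [-0.0, -0.5, -0.4]
finger_gap: 0.242
gripper_force: 49.0
```

```bash
cat >> m.py <<'E'
print('hull px',h.min(0),h.max(0),'tcp',s['tcp_pos'].round(4))
cv2.imwrite('pics/w7.png',cv2.resize(im[60:300,140:370],(575,600),interpolation=cv2.INTER_CUBIC)[:,:,::-1])
for row in range(195,235,2): print(row,int(V[row,254:258].max()),tl(ray('wrist',(254.5,row),zt,s)).round(1)[:2].tolist(),end=' ')
E
python3 m.py; sleep 0; python3 m.py | head -4
```

```text
collar [254.59 144.05] [39.9 40.3] tool mm [48.   0.1 31.3]
collar ext [ 32.8 -14.7  31.3] [62.7 14.8 31.4]
red n 85 dir from centre deg -0.5 own axis -0.7
knob line n 270 x -5.2 18.7 y at 0 -1.19 deg -0.77
t 10.75 tilt [ 1.5e-03 -1.0e-04 -1.0e+00]
hull px [[235 124]] [[274 164]] tcp [0.4621 0.0751 0.1273]
195 42 [31.9, -0.4] 197 31 [30.9, -0.4] 199 101 [29.8, -0.4] 201 220 [28.8, -0.4] 203 221 [27.7, -0.4] 205 220 [26.7, -0.4] 207 221 [25.6, -0.4] 209 223 [24.6, -0.4] 211 221 [23.5, -0.4] 213 222 [22.5, -0.4] 215 142 [21.4, -0.4] 217 53 [20.3, -0.4] 219 87 [19.2, -0.4] 221 230 [18.2, -0.4] 223 234 [17.1, -0.4] 225 234 [16.0, -0.3] 227 234 [14.9, -0.3] 229 232 [13.8, -0.3] 231 234 [12.7, -0.3] 233 233 [11.5, -0.3] collar [254.71 143.88] [40. 40.] tool mm [48.1  0.2 31.4]
collar ext [ 32.8 -14.7  31.4] [62.7 14.8 31.4]
red n 77 dir from centre deg 0.2 own axis -3.9
knob line n 270 x -5.2 18.7 y at 0 -1.19 deg -0.77
```

View pics/w7.png

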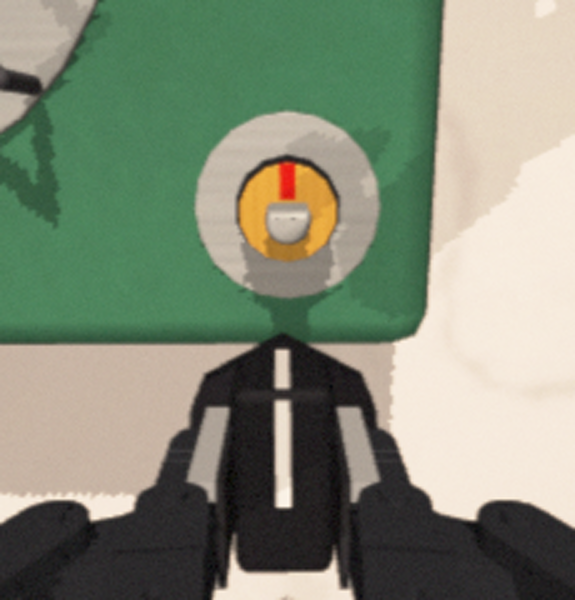

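```bash
python3 - <<'E'
from h import *
s=manip.sense(); Ti=np.linalg.inv(tool(s)); z0=s['tcp_pos'][2]
for n,px,tz in(('front top',(253.5,217.2),46),('rear top',(253.5,288),46),('line rear',(253,263),46),('end bottom z10',(253.5,199.5),18),('apex z10',(253,194),18),('apex z0',(253,194),8),('L front',(234.5,218),46),('R front',(274,218),46),('skirt L z10',(221.5,212),18),('skirt R z10',(290.5,212),18)):
  for d in(-4,0,4): P=ray('wrist',px,z0+(tz+d)/1000,s); print(n,d,((Ti[:3,:3]@P+Ti[:3,3])*1000).round(1)[:2],end=' ')
  print()
E
```

```text
front top -4 [18.6 -0.8] front top 0 [20.2 -0.9] front top 4 [21.8 -0.9] 
rear top -4 [-24.1  -0.8] rear top 0 [-21.2  -0.8] rear top 4 [-18.2  -0.8] 
line rear -4 [-8.2 -1.1] line rear 0 [-5.8 -1.1] line rear 4 [-3.3 -1.1] 
end bottom z10 -4 [19.1 -0.8] end bottom z10 0 [20.4 -0.8] end bottom z10 4 [21.7 -0.8] 
apex z10 -4 [22.6 -1.1] apex z10 0 [23.8 -1.1] apex z10 4 [25.1 -1.1] 
apex z0 -4 [19.6 -1.1] apex z0 0 [20.8 -1.1] apex z0 4 [22.  -1.1] 
L front -4 [ 18.1 -10.7] L front 0 [ 19.8 -10.4] L front 4 [ 21.4 -10.1] 
R front -4 [18.2  9.8] R front 0 [19.8  9.5] R front 4 [21.4  9.1] 
skirt L z10 -4 [ 10.8 -20.9] skirt L z10 0 [ 12.3 -20.4] skirt L z10 4 [ 13.8 -19.9] 
skirt R z10 -4 [10.8 22.4] skirt R z10 0 [12.3 21.8] skirt R z10 4 [13.9 21.2]
```

Request:
{"method": "step_arm", "body": {"targets": "20 0 0 0.5;40 0.5 0 0.5;49 0.7 0 0.5;49 0.7 0 0.5;49 0.7 6 0.5;49 0.7 12 0.5;49 0.7 14 0.5;49 0.7 14 0.5;49 0.7 14 0.5"}}

```text
t: 11.85
tcp_pos: [0.5084, 0.0629, 0.1125]
tool_rot: [0.992, -0.127, -0.0, 0.0]
force: [0.5, 0.0, 0.1]
finger_gap: 0.246
gripper_force: 49.0
```

Request:
{"method": "step_arm", "body": {"targets": "0 0 2 0;0 0 4 0;0 0 5 0;0 0 6 0;0 0 7 0;0 0 7 0"}}

```text
t: 12.45
tcp_pos: [0.5086, 0.0627, 0.1055]
tool_rot: [0.992, -0.127, -0.0, 0.0]
force: [0.3, 0.1, -0.7]
finger_gap: 0.246
gripper_force: 49.0
```

Request:
{"method": "step_arm", "body": {"targets": "0 0 1 0;0 0 2 0;0 0 3 0;0 0 4 0;0 0 4 0"}}

```text
t: 12.95
tcp_pos: [0.5086, 0.0628, 0.1014]
tool_rot: [0.992, -0.127, -0.0, 0.0]
force: [1.2, 0.2, -0.8]
finger_gap: 0.245
gripper_force: 49.0
```

Request:
{"method": "step_arm", "body": {"targets": "0 0 1 0;0 0 2 0;0 0 3 0;0 0 4 0;0 0 4 0"}}

```text
t: 13.45
tcp_pos: [0.5086, 0.0628, 0.0974]
tool_rot: [0.992, -0.127, -0.0, -0.0]
force: [0.1, 0.2, -1.0]
finger_gap: 0.243
gripper_force: 49.0
```

Request:
{"method": "step_arm", "body": {"targets": "0 0 1 0;0 0 2 0;0 0 3 0;0 0 4 0;0 0 5 0;0 0 6 0;0 0 6 0"}}

```text
t: 14.15
tcp_pos: [0.5086, 0.0627, 0.0915]
tool_rot: [0.992, -0.127, -0.0, -0.0]
force: [-0.3, 0.3, -0.5]
finger_gap: 0.247
gripper_force: 49.0
```

Request:
{"method": "step_arm", "body": {"targets": "0 0 1 0;0 0 2 0;0 0 3 0;0 0 3 0;0 0 3 0"}}

```text
t: 14.65
tcp_pos: [0.5087, 0.0628, 0.0886]
tool_rot: [0.992, -0.127, -0.0, 0.0]
force: [0.5, 0.0, -0.8]
finger_gap: 0.241
gripper_force: 49.0
```

Request:
{"method": "step_arm", "body": {"targets": "0 0 1 0;0 0 2 0;0 0 2 0;0 0 2 0"}}

```text
t: 15.05
tcp_pos: [0.5089, 0.0627, 0.0869]
tool_rot: [0.992, -0.127, 0.0, -0.0]
force: [-0.2, -0.4, 3.3]
finger_gap: 0.245
gripper_force: 49.5
```

Request:
{"method": "step_arm", "body": {"targets": "0 0 1 0;0 0 2 0;0 0 2 0;0 0 2 0"}}

```text
t: 15.45
tcp_pos: [0.5089, 0.0627, 0.0848]
tool_rot: [0.992, -0.127, 0.0, -0.0]
force: [-0.5, 0.6, 6.2]
finger_gap: 0.244
gripper_force: 49.7
```

The spring is felt from about 0.0875 m, as predicted for full seating. I press on to the stop.

Request:
{"method": "step_arm", "body": {"targets": "0 0 1 0;0 0 2 0;0 0 3 0;0 0 3 0;0 0 3 0", "squeeze": 70}}

```text
t: 15.95
tcp_pos: [0.5089, 0.0628, 0.0821]
tool_rot: [0.992, -0.127, 0.0, -0.0]
force: [-0.7, 0.1, 7.5]
finger_gap: 0.24
gripper_force: 73.6
```

Request:
{"method": "step_arm", "body": {"targets": "0 0 0.5 0;0 0 1 0;0 0 1 0;0 0 1 0"}}

```text
t: 16.35
tcp_pos: [0.509, 0.0627, 0.0818]
tool_rot: [0.992, -0.127, 0.0, 0.0]
force: [-2.4, 0.4, 13.4]
finger_gap: 0.235
gripper_force: 74.3
```

Request:
{"method": "step_arm", "body": {"targets": "0 0 0.4 0;0 0 0.4 0;0 0 0.4 0;0 0 0.4 0"}}

```text
t: 16.75
tcp_pos: [0.509, 0.0627, 0.0818]
tool_rot: [0.992, -0.127, 0.001, 0.0]
force: [-3.9, 0.0, 16.3]
finger_gap: 0.236
gripper_force: 74.7
```

```bash
python3 - <<'E'
from h import *
s=manip.sense(); print(s['tcp_pos'],s['force'],s['finger_gap'],s['gripper_force'],s['t'])
a=snap('wrist');sc=snap('scene')
cv2.imwrite('pics/fin.png',np.hstack([cv2.resize(a,(512,384)),cv2.resize(sc[130:220,140:208],(288,384))])[:,:,::-1])
E
```

```text
[0.5090343  0.0627241  0.08181337] [-3.92454935e+00  1.07021697e-02  1.62989452e+01] 0.23608180840487 74.67640526470404 16.75
```

View pics/fin.png

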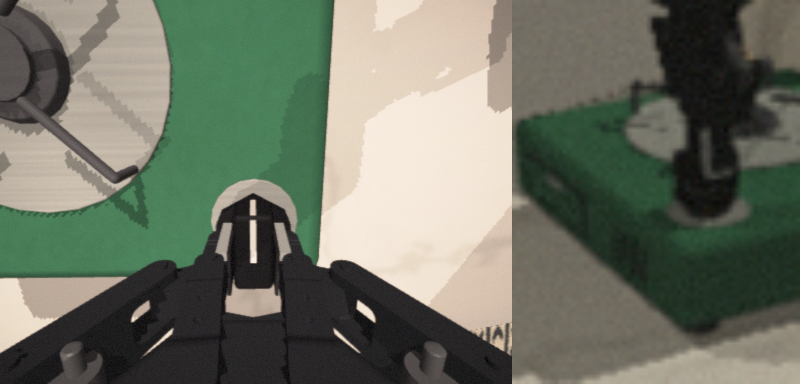

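The knob sits centred in the bezel at (253,215), straight in the fingers. The stop is reached, since z no longer moves at 16 N. I hand in.

```bash
python3 -c "
from station import manip
print(manip.sign_off())"
```

```text
the job is handed in; nothing more can be done
None
```

The knob is on the spindle with its white line to the red-mark side, pressed down to the stop and still held by the gripper; I handed the job in at about 17 s, and sign-off returned no verdict.

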